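# Cure the resin ring tree that the job token calls for

## Task

The colour token lying on the white job plate says which resin ring tree is to be cured next. Slide the curing box's amber cover open, take the ring tree of that colour from the crate and set it down gently, without dropping it, standing on its bar and lying lengthwise wholly on the white plate inside the box, then slide the cover fully shut. Leave the other ring trees, the tokens and everything else where they are.

Things in the scene. Friction and masses are not known exactly. Their poses are not given: they have to be found in the camera images.
- plate_top (a point): centre of the upper face of the white plate (140 x 60 mm, long side along the curing box's x axis) on the chamber floor; 10 mm above the table. Axes as the curing box's.
- curing_box: low grey curing box, fixed to the table. Origin: underside, below the middle of the chamber. The open-topped chamber is 172 (x) x 142 (y) mm outside, 160 x 130 mm inside, walls 62 mm high. A 58 mm high dark cabinet adjoins its +y side, on to which the cover slides (the box runs from y = -71 to +221 mm). Two rails 8 mm wide along y at x = -82 and +82 mm rise to 71 mm.
- cover (a joint): amber sliding cover (152 x 142 x 5 mm, underside 62 mm above the table) over the chamber. 0 = fully shut, 0.145 m = fully open (chamber quite clear); it slides along the curing box's +y to open and stays where left; needs about 2 N. Starts partly open.
- cover_grip (a point): middle of the top of the cover's black grip block, which stands in the centre of the cover: 70 mm (box x) x 24 mm (box y, the sliding direction) x 30 mm high; its top, this point, is 97 mm above the table.
- crate: grey open crate, fixed, 230 (x) x 310 (y) x 45 mm, wall and floor 5 mm. Origin: middle of the underside. Holds three resin ring trees and scrap.
- job_plate: white square plate 90 x 90 x 6 mm at the far edge of the table; the one colour token lying on it names the job. Origin: middle of the underside. Fixed.
- tree_blue: blue resin ring tree (60 g nominal): flat bar 110 (x) x 26 (y) x 14 mm with a grip block 26 x 26 mm rising from its middle to 38 mm above the underside (flush with the bar's sides) and a thin upright ring on either side of it, to 38 mm. Origin: middle of the underside; x along the bar, z up. Lies in the crate, upright; same shape for all three colours.
- tree_green: green resin ring tree (60 g nominal): flat bar 110 (x) x 26 (y) x 14 mm with a grip block 26 x 26 mm rising from its middle to 38 mm above the underside (flush with the bar's sides) and a thin upright ring on either side of it, to 38 mm. Origin: middle of the underside; x along the bar, z up. Lies in the crate, upright; same shape for all three colours.
- tree_red: red resin ring tree (60 g nominal): flat bar 110 (x) x 26 (y) x 14 mm with a grip block 26 x 26 mm rising from its middle to 38 mm above the underside (flush with the bar's sides) and a thin upright ring on either side of it, to 38 mm. Origin: middle of the underside; x along the bar, z up. Lies in the crate, upright; same shape for all three colours.
- token_blue: blue round token, 56 mm across, 8 mm thick; lies on the white job plate or on the dark token tray. Origin: middle of the underside. Not to be moved.
- token_green: green round token, 56 mm across, 8 mm thick; lies on the white job plate or on the dark token tray. Origin: middle of the underside. Not to be moved.
- token_red: red round token, 56 mm across, 8 mm thick; lies on the white job plate or on the dark token tray. Origin: middle of the underside. Not to be moved.
- offcut: brass offcut 30 x 75 x 12 mm in the crate; bystander. Origin: middle of the underside.
- puck: dark steel puck, 48 mm across, 18 mm high, in the crate; bystander. Origin: middle of the underside.
- wash_bottle: white wash bottle with red cap, 64 mm across, 160 mm high, standing at the far left; bystander. Origin: middle of the underside.
Not all that is in view belongs to the job. Of the things like the tree_red, leave any that is yellow; of the rest the smaller one is meant. There is more than one size of the tree_blue; the one meant has the size given above.

How it is judged (in metres and radians):
At the end, for the whole second after the job is handed in: The ring tree matching the token on the job plate rests upright (tilt under 0.12 rad) on the white plate, within 18 mm of its centre along each side, 6 mm in height and 0.3 rad of its long direction, either way round; the cover is shut to within 8 mm (value of joint cover below 0.008 m and ((horizontal distance between token_blue and job_plate below 0.04 m and x of tree_blue in the frame of plate_top between -0.018 and 0.018 m and y of tree_blue in the frame of plate_top between -0.018 and 0.018 m and z of tree_blue in the frame of plate_top between -0.006 and 0.006 m and angle between tree_blue's own z axis and vertical below 0.12 rad and angle between the x axis of tree_blue and the x axis of curing_box, either way round below 0.3 rad and linear speed of tree_blue below 0.02 m/s) or (horizontal distance between token_green and job_plate below 0.04 m and x of tree_green in the frame of plate_top between -0.018 and 0.018 m and y of tree_green in the frame of plate_top between -0.018 and 0.018 m and z of tree_green in the frame of plate_top between -0.006 and 0.006 m and angle between tree_green's own z axis and vertical below 0.12 rad and angle between the x axis of tree_green and the x axis of curing_box, either way round below 0.3 rad and linear speed of tree_green below 0.02 m/s) or (horizontal distance between token_red and job_plate below 0.04 m and x of tree_red in the frame of plate_top between -0.018 and 0.018 m and y of tree_red in the frame of plate_top between -0.018 and 0.018 m and z of tree_red in the frame of plate_top between -0.006 and 0.006 m and angle between tree_red's own z axis and vertical below 0.12 rad and angle between the x axis of tree_red and the x axis of curing_box, either way round below 0.3 rad and linear speed of tree_red below 0.02 m/s))); the robot touches nothing.
It fails at once if a ring tree of another colour than the token on the job plate is moved more than 30 mm ((horizontal distance between token_blue and job_plate below 0.04 m and distance of any of tree_green, tree_red from where it was at the start of the episode above 0.03 m) or (horizontal distance between token_green and job_plate below 0.04 m and distance of any of tree_blue, tree_red from where it was at the start of the episode above 0.03 m) or (horizontal distance between token_red and job_plate below 0.04 m and distance of any of tree_blue, tree_green from where it was at the start of the episode above 0.03 m)).
It fails at once if a token is moved more than 30 mm (distance of any of token_blue, token_green, token_red from where it was at the start of the episode above 0.03 m).
It fails at once if the scrap in the crate or the wash bottle is moved more than 40 mm (distance of any of offcut, puck, wash_bottle from where it was at the start of the episode above 0.04 m).
It fails at once if a ring tree is dropped on to the chamber floor (faster than 0.5 m/s within 60 mm of the white plate's centre and under 30 mm above it) ((horizontal distance between tree_blue and plate_top below 0.06 m and z of tree_blue in the frame of plate_top below 0.03 m and linear speed of tree_blue above 0.5 m/s) or (horizontal distance between tree_green and plate_top below 0.06 m and z of tree_green in the frame of plate_top below 0.03 m and linear speed of tree_green above 0.5 m/s) or (horizontal distance between tree_red and plate_top below 0.06 m and z of tree_red in the frame of plate_top below 0.03 m and linear speed of tree_red above 0.5 m/s)).
It also fails if it takes over 61 s, if anything falls off the work surface, if the arm or the gripper's body presses on something with over 40 N, if the wrist force passes 120 N, or if a joint passes its speed limit or range.

## Robot

A 6-joint arm with a two-finger parallel gripper is mounted at the origin on the work surface. World frame = base frame: x ahead of the robot, y to its left, z up, the work surface at z = 0. Lengths are in m, angles in degrees, forces in N, time in s.
With the tool pointing down it reaches from about 0.35 to 0.975 m from the base axis. Payload 7.1 kg.
Tool frame: the origin (TCP) lies midway between the tips of the shut fingers; the grasp point (between the pads) lies 19 mm behind it; y points along the fingers, z is the direction in which the jaws open and shut, and the axes are right-handed (so a half turn about y gives the same grasp; the last joint's range is limited). The gripper opens to 88 mm and grips with 3 to 60 N. Pads are 20 mm wide; open, the fingers measure 115 mm over their backs; the gripper's body (75 mm by 178 mm) begins 61 mm behind the grasp point.
Start: joints at [70.245, 24.242, 93.386, -0, 62.372, -1.089], TCP at [0.2, 0.592, 0.223] pointing down, gripper open.
Joint ranges: [-172.04, 172.04], [-51.8, 120.97], [4.93, 147.93], [-75.15, 255.16], [6.16, 154.13], [-145.62, 145.62]. Speed limits (degrees/s): [136.94, 136.94, 172.46, 180, 180, 180].

## Interface

Orientations are given as [roll, pitch, yaw] about the fixed x, y, z axes, in that order (R = Rz(yaw) Ry(pitch) Rx(roll)).
In Python, from station import arm gives the robot as it stands. The module is installed in compiled form; this text tells all that it offers.
- The arm moves only by the tool step_arm, never from a script. Its argument "plan" is a list of rows, each an object with "linear": the shift along the tool's x, y, z as a fraction of full scale, a list of three; "twist": the turn about the tool's y as a fraction of full scale. In form: [{"linear": [dx, dy, dz], "twist": twist}, ...]. A call has 1 to 10 rows; each row is the pose to reach, as a shift and turn from the pose commanded when the call began, along the tool's axes at that moment; what a row does not reach only later rows make up. Full scale, the value 1, is 0.5 m for a shift and 90 degrees for a turn. A row lasts 1/8 s, in which the tool goes at most 62.5 mm and 10.7 degrees, less where a joint would pass 70% of its speed; a pose out of reach is approached as far as the arm can. A call with a number of a shift or a turn outside -1 to 1 is refused whole. A call with a gripper value outside its range is refused whole. "hand" is the closure, from -1 (fully open) to 1 (shut), set as the call begins (left out, the last holds). The fingers move at their own pace and stop on an object; "grip_force" is the grip in N (left out, the last holds). Time passes only in rows, so rows that repeat a pose let the fingers close. It gives the time, the measured TCP pose, the force and the opening at its end, in the units of the state.
- arm.sense(): the state, without advancing time (a new reading comes with each control period).
- arm.snapshot(name): name is "scene" or "top"; returns the picture (384x512x3 uint8, red, green, blue); there is no depth.
- arm.camera_info(name): a dict with "fx", "fy", "cx", "cy" (pixels), "camera_from_world" (4x4, takes a point from world to camera coordinates). Camera axes: x right, y up, looking along -z (the intrinsics and any distortion apply to the point x, -y, -z); pixel columns grow to the right and rows downward; lengths in m; the calibration is good to about 2 mm. A picture is of the moment at which its call begins. camera_info takes no time and is no camera call.
- arm.hand_in(): hands the job in, once; it reports no verdict.
Trained networks look in the newest picture that a camera, given by its name, has taken for a name from the list of things; names that differ only in an ending like _2 or _b are one class to them, and where a whole thing is asked for, a point or a joint stands for the part that bears it (a point fixed in the world has none). Each returns a list of dicts, best first, with "confidence" (0 to 1); they miss things now and then, are a little off and sometimes report something else, mostly with a low value. They report only what shows in the picture. A call takes as long as a camera call. They do not tell look-alikes from the thing itself.
- arm.outline_of(query, camera): "region" (384x512 bool, what is visible of it) and "bbox" ([left, top, width, height] in pixels, round what is visible of it).
The state is a dict: "t": time; "joint_positions": joint angles; "joint_vel": joint speeds; "joint_efforts": joint torques, N m; "eef_pos": TCP position; "orientation": TCP orientation; "ft_force": force on the tool from outside, world axes, zero at the start; "ft_torque": the same for the moment, N m; "gripper_width": finger opening in m.
Only numpy, scipy, OpenCV 4.12 (cv2) and the standard library are available. Lean on these libraries where they do the work, as an engineer would, in place of code of your own. Each camera call takes 0.05 s, during which the arm holds its last target.

## Working session

There is one attempt and no reset: what is moved stays moved. The work goes in short steps, Python scripts to look and compute and a tool call to move; the robot and the scene stay as the last step left them, time stands still between calls to the robot, and variables do not carry over. Pictures are saved under pics/ and viewed, and the job is handed in when it is done.

Besides the shell and the picture viewer there is one more tool, called after "Call:" as name(argument=value, ...), one argument or row to a line, values as JSON. step_arm: Moves the arm, as the interface text tells. Shift numbers are shares of 0.5 m and turn numbers shares of 90 degrees, none past 1 either way. Its arguments: {"type":"object","properties":{"plan":{"type":"array"},"hand":{"type":"number"},"grip_force":{"type":"number"}},"required":["plan"]}

```bash
mkdir -p pics && ls
python3 - <<'E'
from station import arm
import cv2, numpy as np
s=arm.sense(); print({k:np.round(v,3).tolist() for k,v in s.items()})
for n in("scene","top"):
    im=arm.snapshot(n); cv2.imwrite(f"pics/{n}0.png",im[:,:,::-1]); np.save(f"pics/{n}0.npy",im)
    c=arm.camera_info(n); print(n,{k:np.round(v,4).tolist() if not isinstance(v,str) else v for k,v in c.items()})
E
```

```text
pics
{'t': 0.0, 'joint_positions': [70.243, 24.285, 93.433, 0.002, 62.37, -1.087], 'joint_vel': [-0.063, -0.072, -0.091, 0.01, 0.068, -0.025], 'joint_efforts': [0.002, -54.459, -27.369, 0.065, 0.022, -0.0], 'eef_pos': [0.2, 0.592, 0.222], 'orientation': [-90.088, 0.003, -18.671], 'ft_force': [0.028, -0.721, -0.109], 'ft_torque': [0.004, -0.007, -0.026], 'gripper_width': 0.088}
scene {'fx': 357.7318, 'fy': 357.7318, 'cx': 251.8305, 'cy': 197.2598, 'camera_from_world': [[0.5313, 0.8471, 0.0064, -0.2091], [-0.63, 0.3901, 0.6715, 0.3264], [0.5664, -0.3608, 0.741, -1.5941], [0.0, 0.0, 0.0, 1.0]]}
top {'fx': 456.9509, 'fy': 456.9509, 'cx': 259.7189, 'cy': 194.2191, 'camera_from_world': [[0.0196, -0.9998, -0.0008, -0.1184], [0.9905, 0.0193, 0.1363, -0.5525], [-0.1363, -0.0034, 0.9907, -1.2076], [0.0, 0.0, 0.0, 1.0]]}
```

View pics/scene0.png

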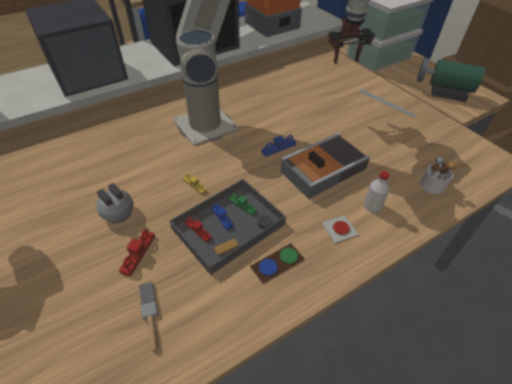

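View pics/top0.png

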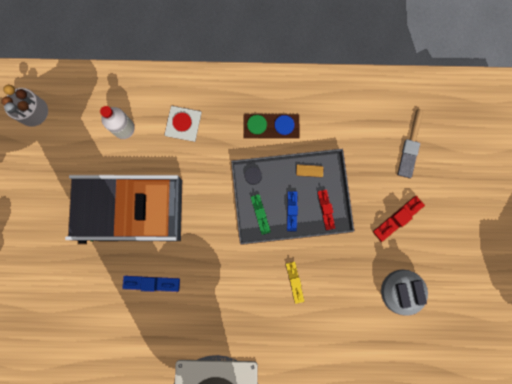

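The token on the white plate is red (top px (182,122)). Two trees are red: one in the crate at top px (326,208), and a larger one on the table at (399,218). There is also a yellow one at (294,281). The smaller red tree, the one in the crate, is the one meant. Next I'll enlarge it and measure.

```bash
cat > h.py <<'E'
import numpy as np, cv2
from station import arm
def ray(cam,u,v):
    c=arm.camera_info(cam); M=np.array(c["camera_from_world"]); R=M[:3,:3]; t=M[:3,3]
    d=np.array([(u-c["cx"])/c["fx"],-(v-c["cy"])/c["fy"],-1.0]); d=R.T@d
    return -R.T@t, d/np.linalg.norm(d)
def onz(cam,u,v,z):
    o,d=ray(cam,u,v); return o+d*(z-o[2])/d[2]
def proj(cam,P):
    c=arm.camera_info(cam); M=np.array(c["camera_from_world"]); p=M[:3,:3]@np.asarray(P,float)+M[:3,3]
    return np.array([c["cx"]+c["fx"]*p[0]/-p[2], c["cy"]+c["fy"]*(-p[1])/-p[2]])
def tri(a,b):
    o1,d1=ray("scene",*a);o2,d2=ray("top",*b)
    s=np.linalg.lstsq(np.stack([d1,-d2],1),o2-o1,rcond=None)[0]
    p,q=o1+d1*s[0],o2+d2*s[1]; return (p+q)/2,np.linalg.norm(p-q)
E
python3 - <<'E'
from h import *
T=np.load("pics/top0.npy");S=np.load("pics/scene0.npy")
a=cv2.resize(T[160:260,290:440],None,fx=5,fy=5,interpolation=cv2.INTER_CUBIC)
cv2.imwrite("pics/red_crop.png",a[:,:,::-1])
b=cv2.resize(T[160:260,60:200],None,fx=5,fy=5,interpolation=cv2.INTER_CUBIC)
cv2.imwrite("pics/box_crop.png",b[:,:,::-1])
c=cv2.resize(S[130:270,110:250],None,fx=4,fy=4,interpolation=cv2.INTER_CUBIC)
cv2.imwrite("pics/red_crop_s.png",c[:,:,::-1])
d=cv2.resize(S[120:210,265:385],None,fx=6,fy=6,interpolation=cv2.INTER_CUBIC)
cv2.imwrite("pics/box_crop_s.png",d[:,:,::-1])
for n in ("tree_red","cover_grip","curing_box","token_red","job_plate","cover"):
  for cam in("scene","top"):
    try:
      for r in arm.outline_of(n,cam):
        ys,xs=np.nonzero(r["region"]); print(n,cam,round(r["confidence"],2),r["bbox"],len(xs),xs.mean().round(1) if len(xs) else'',ys.mean().round(1) if len(xs) else '')
        np.save(f"pics/m_{n}_{cam}_{int(xs.mean())}.npy",r["region"])
    except Exception as e: print(n,cam,e)
E
```

```text
tree_red scene 0.66 [118.4, 231.4, 35.4, 44.4] 742 135.8 252.2
tree_red scene 0.6 [185.8, 219.0, 26.8, 24.2] 280 198.0 229.0
tree_red scene 0.56 [181.1, 174.0, 26.6, 19.5] 248 194.6 184.1
tree_red scene 0.17 [365.5, 170.0, 22.0, 43.8] 635 376.4 193.6
tree_red top 0.9 [285.0, 260.6, 19.0, 46.2] 415 294.6 282.2
tree_red top 0.73 [372.1, 195.9, 50.5, 46.2] 770 397.9 219.0
tree_red top 0.68 [317.9, 189.3, 16.8, 41.7] 446 325.8 210.0
tree_red top 0.55 [240.9, 166.6, 20.0, 16.2] 246 252.7 175.6
cover_grip scene 0.61 [290.8, 145.8, 52.2, 36.5] 1079 314.8 163.3
cover_grip scene 0.29 [186.9, 218.6, 22.6, 25.5] 263 197.1 228.6
cover_grip top 0.92 [113.7, 178.5, 56.0, 58.3] 3059 141.2 207.9
curing_box scene 0.64 [282.2, 131.1, 87.1, 71.0] 3393 322.8 165.1
curing_box top 0.81 [64.1, 177.5, 120.1, 66.4] 7364 124.7 208.4
token_red scene 0.58 [328.4, 218.2, 21.3, 16.2] 206 340.6 227.4
token_red scene 0.23 [323.6, 212.9, 33.8, 28.1] 403 337.9 228.7
token_red top 0.56 [171.9, 113.6, 20.4, 19.8] 311 180.9 122.2
job_plate scene 0.77 [326.6, 217.4, 28.2, 25.3] 346 338.6 230.1
job_plate scene 0.27 [331.0, 220.1, 19.6, 15.8] 189 340.1 227.9
job_plate scene 0.17 [258.1, 259.9, 18.9, 16.8] 243 267.4 267.0
job_plate top 0.62 [164.8, 107.0, 36.2, 35.8] 656 182.8 124.4
cover scene 0.61 [290.4, 145.6, 49.2, 34.8] 1088 315.2 163.4
cover top 0.73 [112.3, 179.6, 58.9, 58.1] 3062 141.3 208.1
cover top 0.47 [243.7, 168.1, 16.1, 18.3] 254 253.0 175.9
```

View pics/red_crop.png

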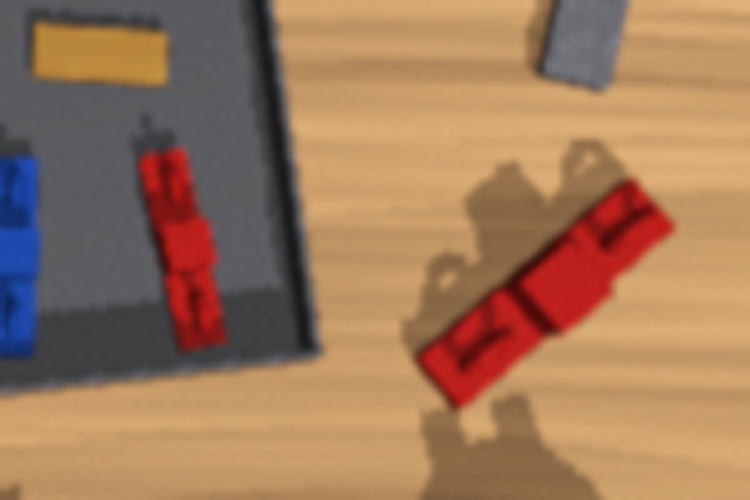

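View pics/box_crop.png

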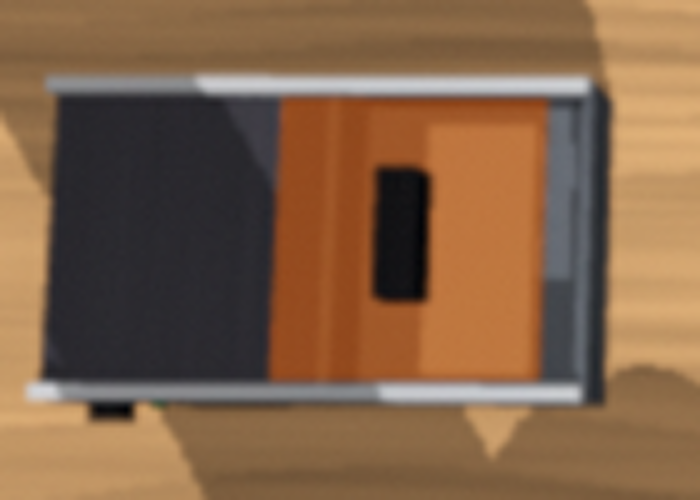

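View pics/red_crop_s.png

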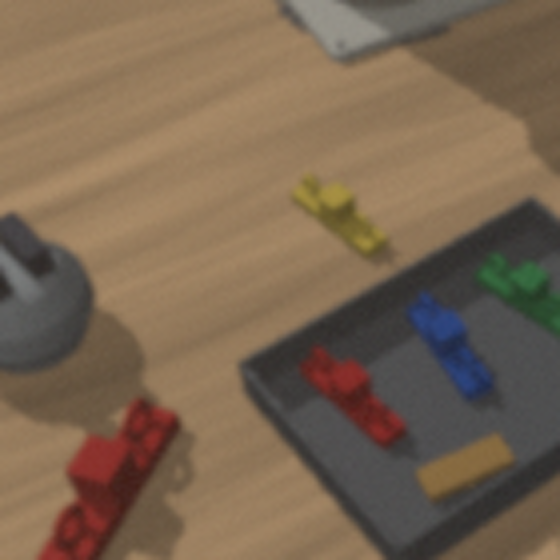

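View pics/box_crop_s.png

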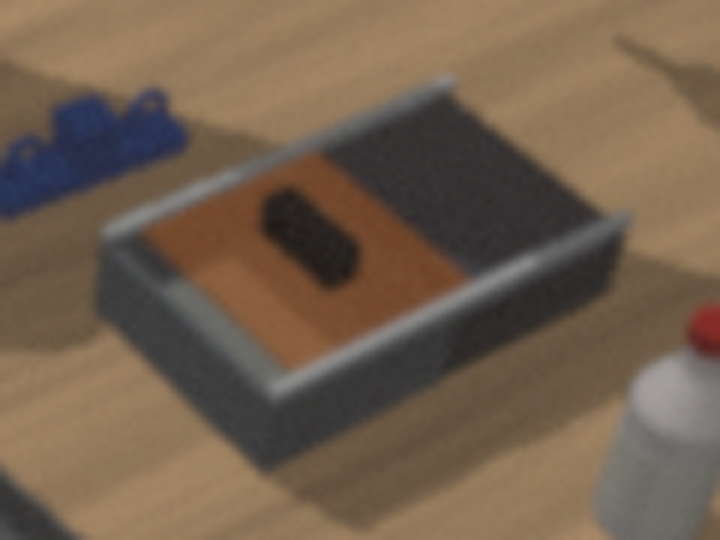

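Run:
```python
from h import *
tc=lambda x,y:(60+x/5-.4,160+y/5-.4); rc=lambda x,y:(290+x/5-.4,160+y/5-.4)
rs=lambda x,y:(110+x/4-.4,130+y/4-.4); bs=lambda x,y:(265+x/6-.4,120+y/6-.4)
print("tree block top",tri(rs(351,372),rc(189,243)))
print("tree bar ends top z",onz("top",*rc(165,153),.02),onz("top",*rc(203,347),.02))
print("tree bar ends scene",onz("scene",*rs(320,355),.02),onz("scene",*rs(390,435),.02))
for n,p in dict(rfl=(47,85),rfr=(590,85),rnl=(28,392),rnr=(580,392)).items(): print(n,onz("top",*tc(*p),.071))
print("scene rails",[ (k,onz("scene",*bs(*p),.071)) for k,p in dict(nr=(105,232),nl=(448,82),fr=(275,388),fl=(628,218)).items()])
print("tri nr",tri(bs(105,232),tc(580,392)));print("tri fr",tri(bs(275,388),tc(590,85)));print("tri nl",tri(bs(448,82),tc(28,392)));print("tri fl",tri(bs(628,218),tc(47,85)))
# grip top face corners: top view & scene
for p in [(378,168),(430,172),(428,300),(375,298)]: print("grip top",onz("top",*tc(*p),.097))
for p in [(285,187),(358,240),(335,263),(262,208)]: print("grip scene",onz("scene",*bs(*p),.097))
for p in [(280,98),(548,98),(540,382),(270,382)]: print("cover",onz("top",*tc(*p),.067))
```

```text
tree block top (array([ 0.51949923, -0.28951546,  0.04697417]), np.float64(0.0024744001848723044))
tree bar ends top z [ 0.57177209 -0.28133511  0.02      ] [ 0.46488378 -0.30221219  0.02      ]
tree bar ends scene [ 0.46936339 -0.29555859  0.02      ] [ 0.57398902 -0.28339042  0.02      ]
rfl [0.58764026 0.40175574 0.071     ]
rfr [0.59328128 0.11213393 0.071     ]
rnl [0.42451233 0.39922582 0.071     ]
rnr [0.43017178 0.11017599 0.071     ]
scene rails [('nr', array([0.43042621, 0.10988537, 0.071     ])), ('nl', array([0.4282248 , 0.39343076, 0.071     ])), ('fr', array([0.59328241, 0.11532542, 0.071     ])), ('fl', array([0.59249422, 0.39757483, 0.071     ]))]
tri nr (array([0.43015354, 0.11018229, 0.07066835]), np.float64(0.00012407164984984598))
tri fr (array([0.593773  , 0.11304376, 0.07232823]), np.float64(0.0026474788036850586))
tri nl (array([0.42398857, 0.40016295, 0.06592141]), np.float64(0.002628500137589828))
tri fl (array([0.58845076, 0.40398241, 0.06514576]), np.float64(0.0006016474639586115))
grip top [0.54292636 0.21541512 0.097     ]
grip top [0.54135835 0.18830518 0.097     ]
grip top [0.47483988 0.18576491 0.097     ]
grip top [0.47533736 0.2131232  0.097     ]
grip scene [0.47787693 0.21035633 0.097     ]
grip scene [0.53956845 0.21719888 0.097     ]
grip scene [0.5482282  0.19223693 0.097     ]
grip scene [0.48596415 0.18600249 0.097     ]
cover [0.5836973  0.27832247 0.067     ]
cover [0.58648898 0.1350241  0.067     ]
cover [0.43514387 0.13217427 0.067     ]
cover [0.43236544 0.2741034  0.067     ]
```

```bash
cat >> h.py <<'E'
def boxpts(x0,x1,y0,y1,z0,z1): return np.array([[x,y,z] for x in(x0,x1) for y in(y0,y1) for z in(z0,z1)])
PARTS=[boxpts(-.055,.055,-.013,.013,0,.014),boxpts(-.013,.013,-.013,.013,0,.038)]
def W(p,x,y,z,yaw):
    c,s=np.cos(yaw),np.sin(yaw); return np.stack([x+c*p[:,0]-s*p[:,1],y+s*p[:,0]+c*p[:,1],z+p[:,2]],1)
def sil(cam,pose,parts=PARTS,k=4):
    m=np.zeros((384*k,512*k),np.uint8)
    for p in parts:
        q=np.array([proj(cam,a) for a in W(p,*pose)]); h=cv2.convexHull(np.round((q+.5)*k).astype(np.int32)); cv2.fillConvexPoly(m,h,255)
    return cv2.resize(m,(512,384),interpolation=cv2.INTER_AREA)/255.
def fit(masks,pose0,zfix=None):
    from scipy.optimize import minimize
    def cost(v):
        pose=(v[0]/100,v[1]/100,(v[2]/100 if zfix is None else zfix),v[3]/10)
        return sum(np.abs(sil(c,pose)-m).sum() for c,m in masks.items())
    v0=np.array([pose0[0]*100,pose0[1]*100,pose0[2]*100,pose0[3]*10])
    s=np.vstack([v0]+[v0+np.eye(4)[i]*[.6,.6,.5,.8][i] for i in range(4)])
    r=minimize(cost,v0,method="Nelder-Mead",options=dict(initial_simplex=s,maxiter=160,xatol=.01,fatol=.2))
    return (r.x/[100,100,100,10]),r.fun,sum(m.sum() for m in masks.values())
def redmask(im,box):
    f=im.astype(float); e=f[...,0]-np.maximum(f[...,1],f[...,2]); m=np.clip((e-15)/45,0,1)
    o=np.zeros_like(m); x0,y0,x1,y1=box; o[y0:y1,x0:x1]=m[y0:y1,x0:x1]; return o
E
python3 - <<'E'
from h import *
T=np.load("pics/top0.npy");S=np.load("pics/scene0.npy")
mt=redmask(T,(310,180,345,238)); ms=redmask(S,(180,208,220,250)); print(mt.sum(),ms.sum())
for z in(None,.005):
    for M in ({"top":mt,"scene":ms},{"top":mt},{"scene":ms}):
        if z is None and len(M)<2: continue
        r=fit(M,(.5195,-.2895,.005,.16),z); print(z,list(M),np.round(r[0],4),np.degrees(r[0][3]).round(1),r[1:])
E
```

```text
491.4 277.1333333333333
None ['top', 'scene'] [ 0.5194 -0.2913  0.0084  0.2126] 12.2 (np.float64(161.8326797385621), np.float64(768.5333333333333))Traceback (most recent call last):
  File "<stdin>", line 7, in <module>
  File "h.py", line 32, in fit
    r=minimize(cost,v0,method="Nelder-Mead",options=dict(initial_simplex=s,maxiter=160,xatol=.01,fatol=.2))
    res = _minimize_neldermead(fun, x0, args, callback, bounds=bounds,
                               **options)
    fxcc = func(xcc)
    fx = function(np.copy(x), *(wrapper_args + args))
  File "h.py", line 29, in cost
    return sum(np.abs(sil(c,pose)-m).sum() for c,m in masks.items())
  File "h.py", line 29, in <genexpr>
    return sum(np.abs(sil(c,pose)-m).sum() for c,m in masks.items())
                      ~~~^^^^^^^^
  File "h.py", line 23, in sil
    q=np.array([proj(cam,a) for a in W(p,*pose)]); h=cv2.convexHull(np.round((q+.5)*k).astype(np.int32)); cv2.fillConvexPoly(m,h,255)
                ~~~~^^^^^^^
  File "h.py", line 10, in proj
    c=arm.camera_info(cam); M=np.array(c["camera_from_world"]); p=M[:3,:3]@np.asarray(P,float)+M[:3,3]
ValueError: time passes only in moves, steps and waits
```

```bash
python3 - <<'E'
s=open('h.py').read()
s=s.replace("arm.camera_info(cam)","CI[cam]").replace("from station import arm\n","from station import arm\nCI={k:arm.camera_info(k) for k in('scene','top')}\n",1)
open('h.py','w').write(s)
E
python3 - <<'E'
from h import *
T=np.load("pics/top0.npy");S=np.load("pics/scene0.npy")
mt=redmask(T,(310,180,345,238)); ms=redmask(S,(180,208,220,250)); print(mt.sum(),ms.sum())
for z in(None,.005):
    for M in ({"top":mt,"scene":ms},{"top":mt},{"scene":ms}):
        if z is None and len(M)<2: continue
        r=fit(M,(.5195,-.2895,.005,.16),z); print(z,list(M),np.round(r[0],4),np.degrees(r[0][3]).round(1),r[1:])
p=(.5194,-.2905,.005,.2)
o=T.copy(); m=sil("top",p); 
a=np.hstack([mt[180:238,310:345],m[180:238,310:345],np.abs(mt-m)[180:238,310:345]]); 
cv2.imwrite("pics/fit.png",cv2.resize((a*255).astype(np.uint8),None,fx=6,fy=6,interpolation=0))
E
```

```text
491.4 277.1333333333333
None ['top', 'scene'] [ 0.5194 -0.2913  0.0084  0.2126] 12.2 (np.float64(161.8326797385621), np.float64(768.5333333333333))
0.005 ['top', 'scene'] [ 0.519  -0.2914  0.0102  0.2184] 12.5 (np.float64(171.9986928104575), np.float64(768.5333333333333))
0.005 ['top'] [ 0.5201 -0.2915  0.0099  0.2171] 12.4 (np.float64(83.09281045751634), np.float64(491.4))
0.005 ['scene'] [ 0.515  -0.2908  0.0113  0.2023] 11.6 (np.float64(73.3673202614379), np.float64(277.1333333333333))
```

View pics/fit.png

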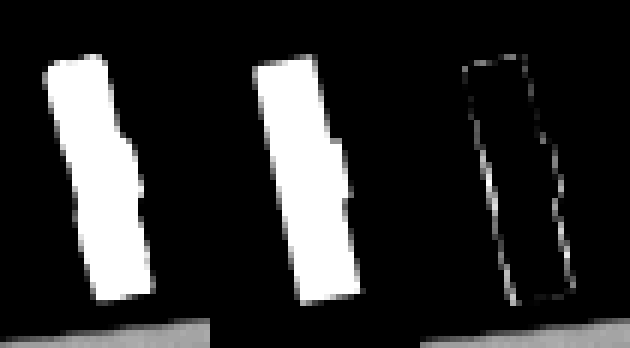

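The enlarged crop shows the crate's red tree at (0.519, -0.291), yaw about 12°, block top about 0.045 m from two views. It is clearly smaller than the red look-alike on the table. The cover grip measures about (0.511, 0.202), and the box centre about (0.510, 0.181), yaw 1°. I'll open the cover first.

```bash
cat > g.py <<'E'
import numpy as np,sys
from station import arm
def go(*targets):
    s=arm.sense(); p=np.array(s["eef_pos"]); yaw=s["orientation"][2]; c,q=np.cos(np.radians(yaw)),np.sin(np.radians(yaw))
    print("now",p.round(4),np.round(s["orientation"],2),"w",round(s["gripper_width"],4),"F",np.round(s["ft_force"],1),"t",round(s["t"],2))
    for x,y,z,w in targets:
        d=np.array([x,y,z])-p
        print((x,y,z,w),"lin",np.round(np.array([c*d[0]+q*d[1],-d[2],-q*d[0]+c*d[1]])/.5,4).tolist(),"twist",round(-(w-yaw)/90,4))
E
python3 - <<'E'
from g import go
go((.511,.202,.18,1),(.511,.202,.072,1))
E
```

```text
now [0.2    0.5921 0.2227] [-90.     0.   -18.67] w 0.0876 F [-0.3  0.2 -0.1] t 0.7
(0.511, 0.202, 0.18, 1) lin [0.839, 0.0854, -0.5402] twist -0.2185
(0.511, 0.202, 0.072, 1) lin [0.839, 0.3014, -0.5402] twist -0.2185
```

Call:
step_arm(
  plan=[
    {"linear": [0.839, 0.085, -0.54], "twist": -0.2185},
    {"linear": [0.839, 0.085, -0.54], "twist": -0.2185},
    {"linear": [0.839, 0.085, -0.54], "twist": -0.2185},
    {"linear": [0.839, 0.085, -0.54], "twist": -0.2185},
    {"linear": [0.839, 0.085, -0.54], "twist": -0.2185},
    {"linear": [0.839, 0.085, -0.54], "twist": -0.2185},
    {"linear": [0.839, 0.085, -0.54], "twist": -0.2185},
    {"linear": [0.839, 0.085, -0.54], "twist": -0.2185},
    {"linear": [0.839, 0.085, -0.54], "twist": -0.2185},
    {"linear": [0.839, 0.085, -0.54], "twist": -0.2185},
  ],
  hand=-1,
)

```text
t: 1.95
eef_pos: [0.5108, 0.202, 0.1801]
orientation: [-90.0, 0.0, 0.9]
ft_force: [-0.4, 0.6, -0.1]
gripper_width: 0.0879
```

Run:
```python
from g import go
go((.511,.202,.18,1),(.511,.202,.072,1))
```

```text
now [0.5108 0.202  0.1801] [-8.999e+01  3.000e-02  9.300e-01] w 0.0879 F [-0.4  0.6 -0.1] t 1.95
(0.511, 0.202, 0.18, 1) lin [0.0004, 0.0002, -0.0] twist -0.0008
(0.511, 0.202, 0.072, 1) lin [0.0004, 0.2162, -0.0] twist -0.0008
```

Going down to the grip, in modest steps.

Call:
step_arm(
  plan=[
    {"linear": [0, 0.08, 0], "twist": 0},
    {"linear": [0, 0.15, 0], "twist": 0},
    {"linear": [0, 0.19, 0], "twist": 0},
    {"linear": [0, 0.214, 0], "twist": 0},
    {"linear": [0, 0.214, 0], "twist": 0},
  ],
)

```text
t: 2.58
eef_pos: [0.5102, 0.2029, 0.0728]
orientation: [-90.0, 0.1, 1.1]
ft_force: [0.2, 0.0, -0.1]
gripper_width: 0.0879
```

Call:
step_arm(
  plan=[
    {"linear": [0, 0, 0], "twist": 0},
    {"linear": [0, 0, 0], "twist": 0},
    {"linear": [0, 0, 0], "twist": 0},
    {"linear": [0, 0, 0], "twist": 0},
    {"linear": [0, 0, 0], "twist": 0},
    {"linear": [0, 0, 0], "twist": 0},
  ],
  hand=1,
  grip_force=15,
)

```text
t: 3.32
eef_pos: [0.511, 0.2021, 0.0732]
orientation: [-90.0, 0.0, 1.0]
ft_force: [-0.4, 1.8, -0.2]
gripper_width: 0.031
```

Call:
step_arm(
  plan=[
    {"linear": [0, 0, 0], "twist": 0},
    {"linear": [0, 0, 0], "twist": 0},
    {"linear": [0, 0, 0.03], "twist": 0},
    {"linear": [0, 0, 0.08], "twist": 0},
    {"linear": [0, 0, 0.13], "twist": 0},
    {"linear": [0, 0, 0.18], "twist": 0},
    {"linear": [0, 0, 0.21], "twist": 0},
    {"linear": [0, 0, 0.23], "twist": 0},
    {"linear": [0, 0, 0.24], "twist": 0},
    {"linear": [0, 0, 0.24], "twist": 0},
  ],
)

```text
t: 4.58
eef_pos: [0.5091, 0.3224, 0.0732]
orientation: [-90.0, -0.0, 1.0]
ft_force: [1.4, 1.5, 0.8]
gripper_width: 0.0239
```

Call:
step_arm(
  plan=[
    {"linear": [0, 0, 0.004], "twist": 0},
    {"linear": [0, 0, 0.008], "twist": 0},
    {"linear": [0, 0, 0.008], "twist": 0},
  ],
)

```text
t: 4.95
eef_pos: [0.509, 0.3259, 0.0732]
orientation: [-90.0, -0.0, 1.0]
ft_force: [1.5, -0.8, -0.4]
gripper_width: 0.024
```

Call:
step_arm(
  plan=[
    {"linear": [0, 0, 0.004], "twist": 0},
    {"linear": [0, 0, 0.008], "twist": 0},
    {"linear": [0, 0, 0.008], "twist": 0},
  ],
)

```text
t: 5.32
eef_pos: [0.5089, 0.3277, 0.0731]
orientation: [-90.2, 0.0, 1.0]
ft_force: [4.5, -11.8, 4.1]
gripper_width: 0.024
```

The end stop is reached at y≈0.327, which puts the box centre at y≈0.182. Releasing and going up.

Call:
step_arm(
  plan=[
    {"linear": [0, 0, -0.004], "twist": 0},
    {"linear": [0, 0, -0.004], "twist": 0},
    {"linear": [0, 0, -0.004], "twist": 0},
    {"linear": [0, 0, -0.004], "twist": 0},
    {"linear": [0, -0.1, -0.004], "twist": 0},
    {"linear": [0, -0.2, -0.004], "twist": 0},
    {"linear": [0, -0.2, -0.004], "twist": 0},
  ],
  hand=-1,
)

```text
t: 6.2
eef_pos: [0.5111, 0.3297, 0.1774]
orientation: [-89.8, -0.4, 1.0]
ft_force: [0.3, 0.3, 0.3]
gripper_width: 0.0872
```

Run:
```python
from g import go
go((.519,-.291,.17,12),(.519,-.291,.011,12))
```

```text
now [0.5111 0.3297 0.1774] [-89.76  -0.39   1.01] w 0.0872 F [0.3 0.3 0.3] t 6.2
(0.519, -0.291, 0.17, 12) lin [-0.0061, 0.0148, -1.2415] twist -0.1221
(0.519, -0.291, 0.011, 12) lin [-0.0061, 0.3328, -1.2415] twist -0.1221
```

Call:
step_arm(
  plan=[
    {"linear": [0, 0, -0.9], "twist": -0.12},
    {"linear": [0, 0, -0.9], "twist": -0.12},
    {"linear": [0, 0, -0.9], "twist": -0.12},
    {"linear": [0, 0, -0.9], "twist": -0.12},
    {"linear": [0, 0, -0.9], "twist": -0.12},
    {"linear": [0, 0, -0.9], "twist": -0.12},
    {"linear": [0, 0, -0.9], "twist": -0.12},
    {"linear": [0, 0, -0.9], "twist": -0.12},
    {"linear": [0, 0, -0.9], "twist": -0.12},
    {"linear": [0, 0, -0.9], "twist": -0.12},
  ],
  hand=-0.3,
)

```text
t: 7.45
eef_pos: [0.5164, -0.1205, 0.1727]
orientation: [-90.0, 0.0, 11.9]
ft_force: [-0.3, -0.2, 0.6]
gripper_width: 0.0568
```

Run:
```python
from g import go
go((.519,-.291,.11,12),(.519,-.291,.011,12))
from h import *
T=arm.snapshot("top");np.save("pics/top1.npy",T);S=arm.snapshot("scene")
cv2.imwrite("pics/top1.png",T[:,:,::-1])
cv2.imwrite("pics/box1.png",np.hstack([cv2.resize(T[165:255,60:190],(520,360),interpolation=2),cv2.resize(S[125:205,275:375],(280,360),interpolation=2)])[:,:,::-1])
```

```text
now [ 0.5164 -0.1205  0.1727] [-8.996e+01  5.000e-02  1.187e+01] w 0.0568 F [-0.3 -0.2  0.6] t 7.45
(0.519, -0.291, 0.11, 12) lin [-0.065, 0.1254, -0.3349] twist -0.0014
(0.519, -0.291, 0.011, 12) lin [-0.065, 0.3234, -0.3349] twist -0.0014
```

View pics/box1.png

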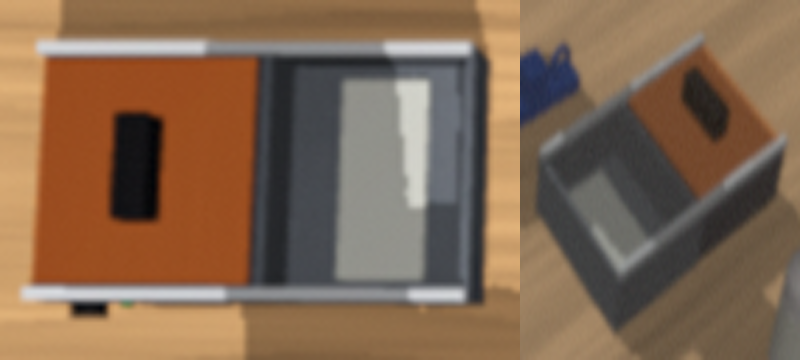

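View pics/top1.png

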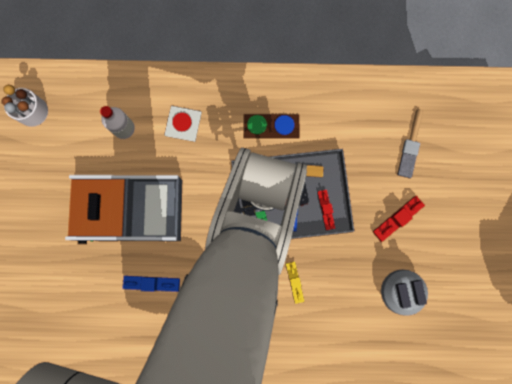

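Run:
```python
from h import *
P=np.array([onz("top",60+x/4-.4,165+y/4-.4,.010) for x,y in [(342,80),(430,80),(425,280),(335,278)]])
print(P.round(4),P.mean(0)); d=P[0]-P[3]+P[1]-P[2]; print(np.degrees(np.arctan2(d[1],d[0])))
# scene: plate visible corner check
S=arm.snapshot("scene"); np.save("pics/scene1.npy",S)
o=S.copy(); o=cv2.resize(o[130:205,275:375],None,fx=7,fy=7,interpolation=2)
yaw=np.radians(1.0)
for z,col in((.01,(255,0,0)),):
    q=W(np.array([[a,b,0] for a,b in((-.07,-.03),(.07,-.03),(.07,.03),(-.07,.03))]),P.mean(0)[0],P.mean(0)[1],z,yaw)
    uv=np.array([proj("scene",p) for p in q]); cv2.polylines(o,[np.round((uv+.5-[275,130])*7).astype(np.int32)],True,col,1)
cv2.imwrite("pics/plate_s.png",o[:,:,::-1])
```

```text
[[0.5794 0.2134 0.01  ]
 [0.5806 0.1519 0.01  ]
 [0.4413 0.1487 0.01  ]
 [0.4414 0.2108 0.01  ]] [0.5106781  0.18117558 0.01      ]
1.1869336475270578
```

View pics/plate_s.png

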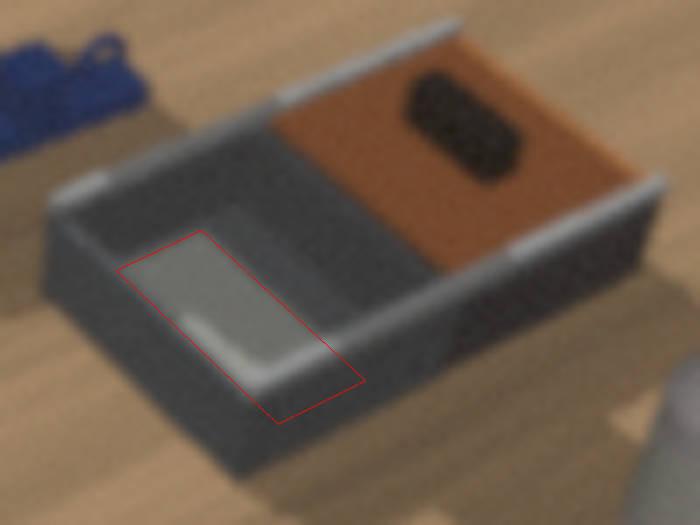

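Call:
step_arm(
  plan=[
    {"linear": [-0.065, 0.0, -0.335], "twist": 0},
    {"linear": [-0.065, 0.0, -0.335], "twist": 0},
    {"linear": [-0.065, 0.0, -0.335], "twist": 0},
    {"linear": [-0.065, 0.12, -0.335], "twist": 0},
    {"linear": [-0.065, 0.12, -0.335], "twist": 0},
    {"linear": [-0.065, 0.12, -0.335], "twist": 0},
  ],
)

```text
t: 8.35
eef_pos: [0.5198, -0.2917, 0.1142]
orientation: [-90.0, -0.0, 11.9]
ft_force: [0.1, -0.1, -0.5]
gripper_width: 0.0573
```

Both views agree on the plate centre, (0.5105, 0.1815). I'll take a quick look at the tool over the tree before going down.

Run:
```python
from h import *
S=arm.snapshot("scene"); cv2.imwrite("pics/pre.png",cv2.resize(S[170:280,140:290],None,fx=5,fy=5,interpolation=2)[:,:,::-1])
```

```text
(no output)
```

View pics/pre.png

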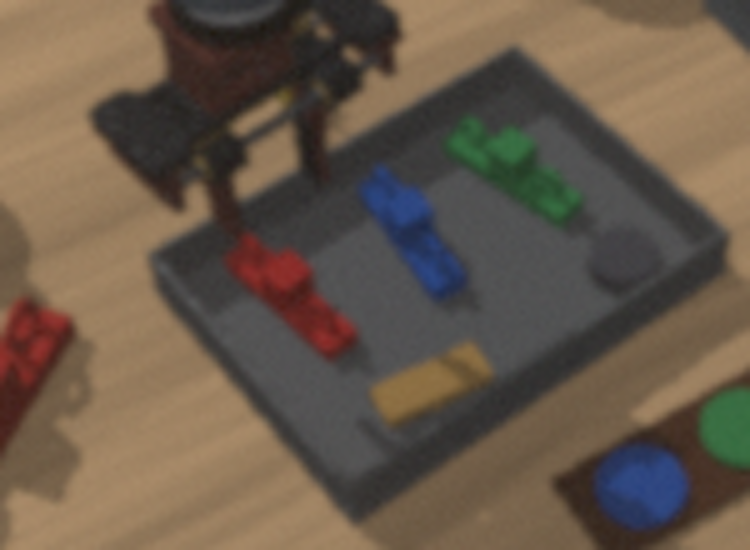

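The open fingers hang over the red tree (crop (285,275)), jaws across its bar, with blue well clear. Going down.

Call:
step_arm(
  plan=[
    {"linear": [0, 0.06, 0], "twist": 0},
    {"linear": [0, 0.11, 0], "twist": 0},
    {"linear": [0, 0.16, 0], "twist": 0},
    {"linear": [0, 0.19, 0], "twist": 0},
    {"linear": [0, 0.203, 0], "twist": 0},
    {"linear": [0, 0.203, 0], "twist": 0},
  ],
)

```text
t: 9.15
eef_pos: [0.5196, -0.2926, 0.0122]
orientation: [-90.0, -0.0, 11.8]
ft_force: [0.9, 0.3, 0.5]
gripper_width: 0.057
```

Call:
step_arm(
  plan=[
    {"linear": [0, 0, 0], "twist": 0},
    {"linear": [0, 0, 0], "twist": 0},
    {"linear": [0, 0, 0], "twist": 0},
    {"linear": [0, 0, 0], "twist": 0},
    {"linear": [0, 0, 0], "twist": 0},
    {"linear": [0, 0, 0], "twist": 0},
  ],
  hand=1,
  grip_force=10,
)

```text
t: 9.9
eef_pos: [0.5192, -0.2925, 0.0119]
orientation: [-90.0, -0.0, 11.8]
ft_force: [-1.1, 0.8, 4.9]
gripper_width: 0.0259
```

Gripped at 26 mm. Lifting.

Call:
step_arm(
  plan=[
    {"linear": [0, -0.02, 0], "twist": 0},
    {"linear": [0, -0.06, 0], "twist": 0},
    {"linear": [0, -0.12, 0], "twist": 0},
    {"linear": [0, -0.2, 0], "twist": 0},
    {"linear": [0, -0.28, 0], "twist": 0},
    {"linear": [0, -0.32, 0], "twist": 0},
    {"linear": [0, -0.32, 0], "twist": 0},
  ],
)

```text
t: 10.78
eef_pos: [0.5202, -0.2932, 0.1746]
orientation: [-90.2, -0.2, 11.8]
ft_force: [-0.1, -0.7, -0.7]
gripper_width: 0.026
```

Run:
```python
from g import go
go((.5105,-.12,.17,1),(.5105,.1815,.17,1))
from h import *
S=arm.snapshot("scene"); cv2.imwrite("pics/lift.png",cv2.resize(S[130:280,120:290],None,fx=4,fy=4,interpolation=2)[:,:,::-1])
```

```text
now [ 0.5202 -0.2932  0.1746] [-90.19  -0.21  11.8 ] w 0.026 F [-0.1 -0.7 -0.7] t 10.78
(0.5105, -0.12, 0.17, 1) lin [0.0518, 0.0092, 0.343] twist 0.12
(0.5105, 0.1815, 0.17, 1) lin [0.1751, 0.0092, 0.9332] twist 0.12
```

View pics/lift.png

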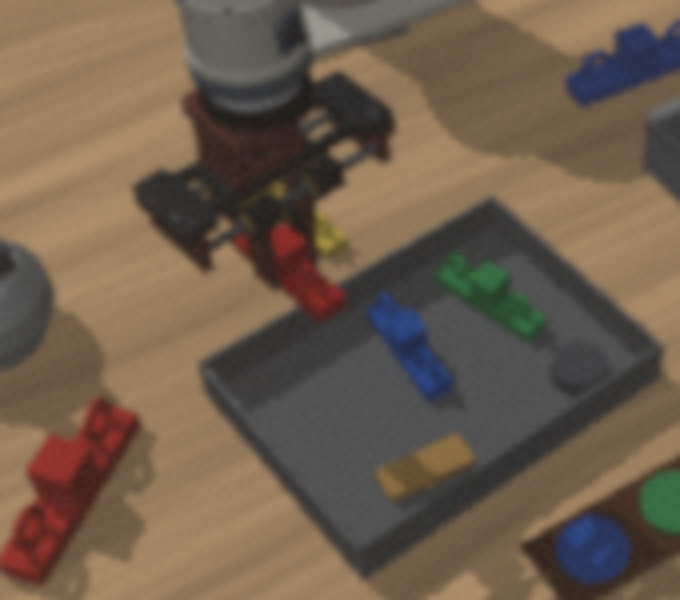

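The red tree is held upright and the others are undisturbed. Carrying it over the box.

Call:
step_arm(
  plan=[
    {"linear": [0.175, 0.005, 0.933], "twist": 0.12},
    {"linear": [0.175, 0.005, 0.933], "twist": 0.12},
    {"linear": [0.175, 0.005, 0.933], "twist": 0.12},
    {"linear": [0.175, 0.005, 0.933], "twist": 0.12},
    {"linear": [0.175, 0.005, 0.933], "twist": 0.12},
    {"linear": [0.175, 0.005, 0.933], "twist": 0.12},
    {"linear": [0.175, 0.005, 0.933], "twist": 0.12},
    {"linear": [0.175, 0.005, 0.933], "twist": 0.12},
    {"linear": [0.175, 0.005, 0.933], "twist": 0.12},
    {"linear": [0.175, 0.005, 0.933], "twist": 0.12},
  ],
)

```text
t: 12.08
eef_pos: [0.5086, 0.1814, 0.1682]
orientation: [-90.1, 0.1, 1.0]
ft_force: [-0.4, -0.3, -0.9]
gripper_width: 0.0257
```

Call:
step_arm(
  plan=[
    {"linear": [0, 0, 0], "twist": 0},
    {"linear": [0, 0, 0], "twist": 0},
  ],
)

```text
t: 12.32
eef_pos: [0.5095, 0.1809, 0.1691]
orientation: [-90.0, 0.0, 0.9]
ft_force: [-0.4, -0.1, -0.3]
gripper_width: 0.026
```

Run:
```python
from g import go
go((.5105,.1815,.09,1),(.5105,.1815,.019,1))
from h import *
s=arm.sense(); x,y,z=s["eef_pos"]
S=arm.snapshot("scene"); np.save("pics/scene2.npy",S)
o=cv2.resize(S[70:210,260:400],None,fx=4,fy=4,interpolation=2)
for dx,col in ((0,(0,255,0)),):
  for p in PARTS:
    q=np.array([proj("scene",a) for a in W(p,x+dx,y,z-.007,np.radians(1))]); cv2.polylines(o,[cv2.convexHull(np.round((q+.5-[260,70])*4).astype(np.int32))],True,col,1)
cv2.imwrite("pics/over.png",o[:,:,::-1])
```

```text
now [0.5095 0.1809 0.1691] [-9.001e+01  1.000e-02  9.000e-01] w 0.026 F [-0.4 -0.1 -0.3] t 12.32
(0.5105, 0.1815, 0.09, 1) lin [0.0021, 0.1582, 0.0011] twist -0.0011
(0.5105, 0.1815, 0.019, 1) lin [0.0021, 0.3002, 0.0011] twist -0.0011
```

View pics/over.png

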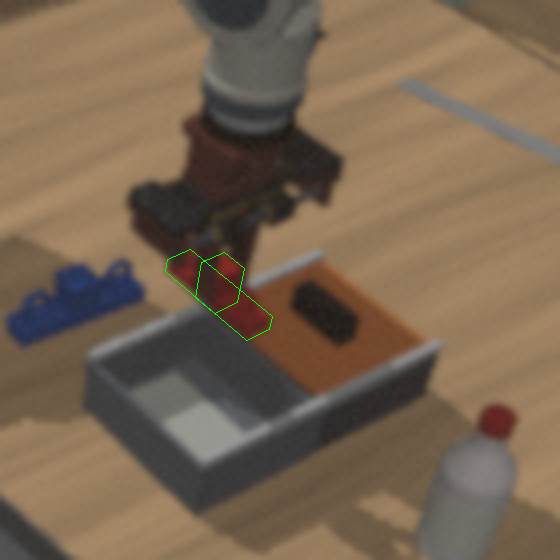

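The overlay predicted with the tree centred in the jaws matches the held tree. Going down gently.

Call:
step_arm(
  plan=[
    {"linear": [0.002, 0.04, 0.001], "twist": 0},
    {"linear": [0.002, 0.08, 0.001], "twist": 0},
    {"linear": [0.002, 0.12, 0.001], "twist": 0},
    {"linear": [0.002, 0.16, 0.001], "twist": 0},
    {"linear": [0.002, 0.2, 0.001], "twist": 0},
    {"linear": [0.002, 0.23, 0.001], "twist": 0},
    {"linear": [0.002, 0.25, 0.001], "twist": 0},
    {"linear": [0.002, 0.27, 0.001], "twist": 0},
    {"linear": [0.002, 0.285, 0.001], "twist": 0},
    {"linear": [0.002, 0.29, 0.001], "twist": 0},
  ],
)

```text
t: 13.62
eef_pos: [0.5103, 0.1826, 0.0238]
orientation: [-90.0, 0.0, 1.0]
ft_force: [0.4, -0.3, -1.3]
gripper_width: 0.0258
```

Call:
step_arm(
  plan=[
    {"linear": [0, 0.003, 0], "twist": 0},
    {"linear": [0, 0.006, 0], "twist": 0},
    {"linear": [0, 0.008, 0], "twist": 0},
    {"linear": [0, 0.01, 0], "twist": 0},
    {"linear": [0, 0.01, 0], "twist": 0},
  ],
)

```text
t: 14.25
eef_pos: [0.5104, 0.1826, 0.0192]
orientation: [-90.0, -0.0, 1.0]
ft_force: [0.3, -0.3, -1.2]
gripper_width: 0.0259
```

Call:
step_arm(
  plan=[
    {"linear": [0, 0.001, 0], "twist": 0},
    {"linear": [0, 0.002, 0], "twist": 0},
    {"linear": [0, 0.003, 0], "twist": 0},
    {"linear": [0, 0.003, 0], "twist": 0},
  ],
)

```text
t: 14.75
eef_pos: [0.5103, 0.1826, 0.0176]
orientation: [-90.0, 0.0, 1.0]
ft_force: [0.0, 0.2, -0.6]
gripper_width: 0.0259
```

Call:
step_arm(
  plan=[
    {"linear": [0, 0.001, 0], "twist": 0},
    {"linear": [0, 0.002, 0], "twist": 0},
    {"linear": [0, 0.002, 0], "twist": 0},
  ],
)

```text
t: 15.12
eef_pos: [0.5104, 0.1826, 0.0169]
orientation: [-90.0, -0.0, 1.0]
ft_force: [-1.8, -0.5, 4.1]
gripper_width: 0.0259
```

The tree is in contact with the plate (Fz +4 N). Releasing to a part opening, then going straight up.

Call:
step_arm(
  plan=[
    {"linear": [0, 0, 0], "twist": 0},
    {"linear": [0, 0, 0], "twist": 0},
    {"linear": [0, 0, 0], "twist": 0},
    {"linear": [0, -0.04, 0], "twist": 0},
    {"linear": [0, -0.1, 0], "twist": 0},
    {"linear": [0, -0.18, 0], "twist": 0},
    {"linear": [0, -0.26, 0], "twist": 0},
    {"linear": [0, -0.3, 0], "twist": 0},
    {"linear": [0, -0.3, 0], "twist": 0},
  ],
  hand=-0.3,
)

```text
t: 16.25
eef_pos: [0.5114, 0.1829, 0.1682]
orientation: [-89.9, -0.2, 1.0]
ft_force: [0.4, 0.2, -0.2]
gripper_width: 0.0566
```

Run:
```python
from g import go
go((.509,.327,.17,1),(.509,.327,.073,1))
from h import *
S=arm.snapshot("scene"); cv2.imwrite("pics/placed.png",cv2.resize(S[90:210,260:400],None,fx=5,fy=5,interpolation=2)[:,:,::-1])
```

```text
now [0.5114 0.1829 0.1682] [-89.94  -0.19   1.  ] w 0.0566 F [ 0.4  0.2 -0.2] t 16.25
(0.509, 0.327, 0.17, 1) lin [0.0002, -0.0037, 0.2883] twist -0.0
(0.509, 0.327, 0.073, 1) lin [0.0002, 0.1903, 0.2883] twist -0.0
```

View pics/placed.png

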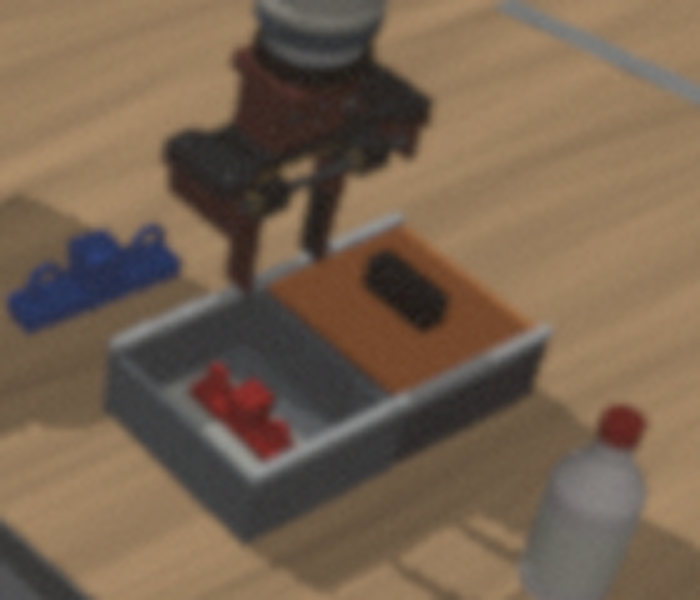

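The tree stands on the plate. Next I'll move over the cover grip, then check the tree in the top view.

Call:
step_arm(
  plan=[
    {"linear": [0, 0, 0.288], "twist": 0},
    {"linear": [0, 0, 0.288], "twist": 0},
    {"linear": [0, 0, 0.288], "twist": 0},
    {"linear": [0, 0, 0.288], "twist": 0},
    {"linear": [0, 0, 0.288], "twist": 0},
  ],
  hand=-0.6,
)

```text
t: 16.92
eef_pos: [0.5074, 0.3249, 0.1658]
orientation: [-90.1, 0.1, 1.0]
ft_force: [-0.0, -0.3, -1.3]
gripper_width: 0.0705
```

Run:
```python
from g import go
go((.509,.327,.073,1))
from h import *
T=arm.snapshot("top");S=arm.snapshot("scene"); np.save("pics/top3.npy",T)
o=cv2.resize(T[160:260,60:200],None,fx=5,fy=5,interpolation=2)
for p in PARTS:
    q=np.array([proj("top",a) for a in W(p,.5105,.182,.01,np.radians(1))]); cv2.polylines(o,[cv2.convexHull(np.round((q+.5-[60,160])*5).astype(np.int32))],True,(0,255,0),1)
cv2.imwrite("pics/placed_t.png",o[:,:,::-1])
```

```text
now [0.5074 0.3249 0.1658] [-9.008e+01  9.000e-02  9.600e-01] w 0.0705 F [-0.  -0.3 -1.3] t 16.93
(0.509, 0.327, 0.073, 1) lin [0.0033, 0.1856, 0.0041] twist -0.0004
```

View pics/placed_t.png

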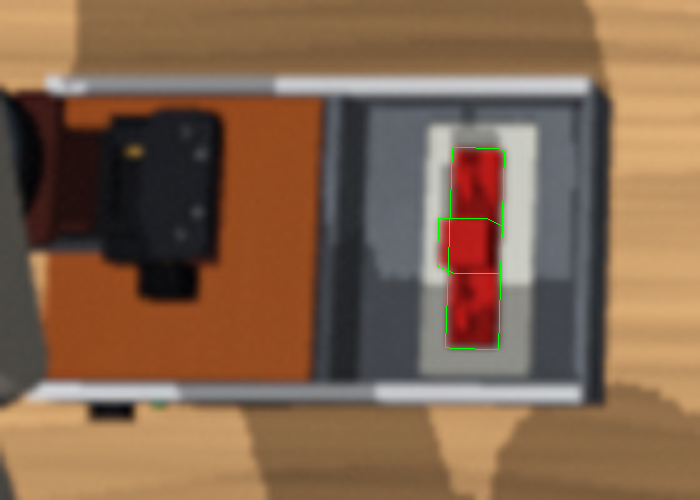

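The top view shows the tree within 1–2 mm of the plate centre, aligned with it. Gripping the cover grip.

Call:
step_arm(
  plan=[
    {"linear": [0, 0.06, 0], "twist": 0},
    {"linear": [0, 0.12, 0], "twist": 0},
    {"linear": [0, 0.16, 0], "twist": 0},
    {"linear": [0, 0.187, 0], "twist": 0},
    {"linear": [0, 0.187, 0], "twist": 0},
  ],
)

```text
t: 17.65
eef_pos: [0.5076, 0.326, 0.0725]
orientation: [-90.0, 0.1, 1.0]
ft_force: [-0.6, -0.7, 0.3]
gripper_width: 0.0703
```

Call:
step_arm(
  plan=[
    {"linear": [0, 0, 0], "twist": 0},
    {"linear": [0, 0, 0], "twist": 0},
    {"linear": [0, 0, 0], "twist": 0},
    {"linear": [0, 0, 0], "twist": 0},
    {"linear": [0, 0, 0], "twist": 0},
    {"linear": [0, 0, 0], "twist": 0},
    {"linear": [0, 0, 0], "twist": 0},
  ],
  hand=1,
  grip_force=15,
)

```text
t: 18.52
eef_pos: [0.5079, 0.3267, 0.0733]
orientation: [-90.0, -0.0, 1.0]
ft_force: [-1.2, 1.6, 2.1]
gripper_width: 0.0241
```

Shutting takes 145 mm of travel. Going 140 mm first.

Call:
step_arm(
  plan=[
    {"linear": [0, 0, -0.03], "twist": 0},
    {"linear": [0, 0, -0.08], "twist": 0},
    {"linear": [0, 0, -0.13], "twist": 0},
    {"linear": [0, 0, -0.18], "twist": 0},
    {"linear": [0, 0, -0.22], "twist": 0},
    {"linear": [0, 0, -0.25], "twist": 0},
    {"linear": [0, 0, -0.27], "twist": 0},
    {"linear": [0, 0, -0.28], "twist": 0},
    {"linear": [0, 0, -0.28], "twist": 0},
  ],
)

```text
t: 19.65
eef_pos: [0.5102, 0.186, 0.0733]
orientation: [-90.0, 0.0, 1.0]
ft_force: [-1.8, -2.2, 6.3]
gripper_width: 0.0238
```

Call:
step_arm(
  plan=[
    {"linear": [0, 0, -0.004], "twist": 0},
    {"linear": [0, 0, -0.008], "twist": 0},
    {"linear": [0, 0, -0.012], "twist": 0},
    {"linear": [0, 0, -0.012], "twist": 0},
  ],
)

```text
t: 20.15
eef_pos: [0.5103, 0.1825, 0.0733]
orientation: [-89.9, -0.0, 1.0]
ft_force: [-4.5, 11.5, 4.0]
gripper_width: 0.0241
```

The shut stop is reached (Fy +11.5 N). Releasing and backing away.

Call:
step_arm(
  plan=[
    {"linear": [0, 0, 0.003], "twist": 0},
    {"linear": [0, 0, 0.003], "twist": 0},
    {"linear": [0, 0, 0.003], "twist": 0},
    {"linear": [0, 0, 0.003], "twist": 0},
    {"linear": [0, -0.08, 0.003], "twist": 0},
    {"linear": [0, -0.18, 0.003], "twist": 0},
    {"linear": [0, -0.25, 0.003], "twist": 0},
    {"linear": [0, -0.25, 0.003], "twist": 0},
  ],
  hand=-0.6,
)

```text
t: 21.15
eef_pos: [0.5122, 0.1825, 0.201]
orientation: [-89.9, -0.3, 1.0]
ft_force: [0.5, -0.7, -0.1]
gripper_width: 0.0704
```

Call:
step_arm(
  plan=[
    {"linear": [-0.05, 0, 0.6], "twist": 0},
    {"linear": [-0.1, 0, 0.6], "twist": 0},
    {"linear": [-0.15, 0, 0.6], "twist": 0},
    {"linear": [-0.2, 0, 0.6], "twist": 0},
    {"linear": [-0.2, 0, 0.6], "twist": 0},
    {"linear": [-0.2, 0, 0.6], "twist": 0},
    {"linear": [-0.2, 0, 0.6], "twist": 0},
  ],
)

```text
t: 22.02
eef_pos: [0.4045, 0.4797, 0.1967]
orientation: [-90.1, 0.1, 1.1]
ft_force: [0.4, -0.4, -0.4]
gripper_width: 0.0702
```

Run:
```python
from h import *
T=arm.snapshot("top");S=arm.snapshot("scene")
o=cv2.resize(T[160:260,60:200],(560,400),interpolation=2)
cv2.imwrite("pics/end_t.png",np.vstack([np.hstack([T[60:264,:400],S[60:264,100:500]]),np.hstack([o,cv2.resize(S[120:210,270:375],(240,206),interpolation=2).repeat(1,0)[:206].copy() if 0 else np.zeros((400,240,3),np.uint8)])])[:,:,::-1])
c=tri; tc=lambda x,y:(60+x/4-.4,160+y/4-.4)
```

```text
(no output)
```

View pics/end_t.png

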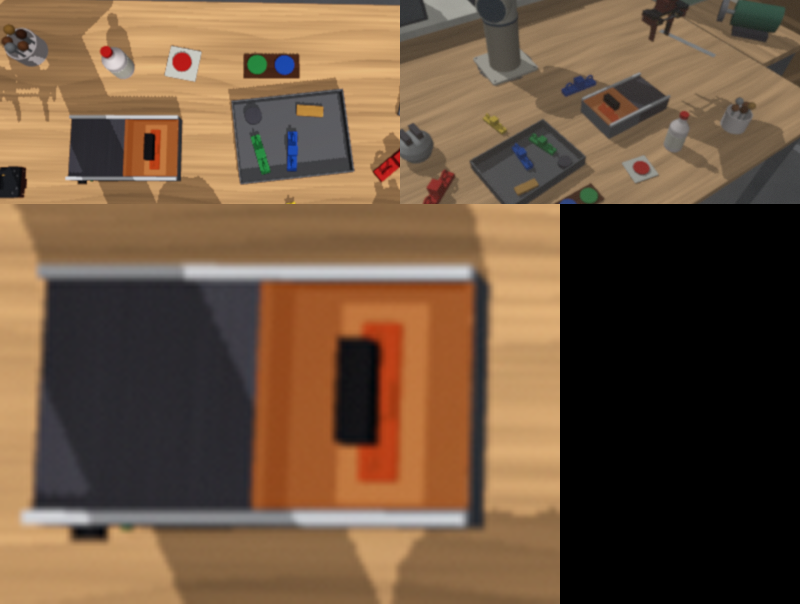

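The top view shows the cover's edge flush with the end wall (crop (472,400)). The red tree shows through it, centred on the plate, and blue, green, scrap, tokens and bottle are where they were. The arm touches nothing, so I'm handing in.

Run:
```python
from station import arm
print(arm.hand_in()); print(arm.sense()["t"])
```

```text
the job is handed in; nothing more can be done
None
the job is handed in; nothing more can be done
```

The job is handed in, at about 22 s of the 61 s allowed. The token on the job plate was red. I slid the cover open to its stop and set the smaller red ring tree from the crate on the white plate under force watch. I then slid the cover shut to its stop and backed the arm clear.

- **Tree placement:** before the cover was shut, the top view had the tree upright and within about 2 mm of the plate centre, lined up with the plate. Through the shut cover it still shows on the plate.
- **Cover:** the stop pushed back with about 11 N as the cover closed, and the last picture shows its edge flush with the end wall. I judged it shut from that force and the picture; I did not measure the remaining gap.
- **Everything else:** by eye, the blue and green trees, scrap, tokens and bottle are where they were.
- **Disagreement:** my two-view height for the tree's block top came out 3–4 mm above the stated height (46–47 mm against 43 mm). I used the stated height; the 26 mm grip and the touchdown at the expected height agreed with it.
- **Network detections:** the outline network confused the look-alike trees and a few other things, so I chose the tree from the pictures.

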